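# Put the stacked lids back on their pots

### The job

The four wooden lids of the storage pots are piled up in one stack, the smallest on top. Take the stack apart and close each open pot with the lid of its own size, right way up and fully seated, the plug inside the mouth and the lid flat on the rim. Leave the pots standing where they are, and do not disturb the garlic or the timer.

Things in the scene. Friction and masses are not known exactly. Their poses are not given: they have to be found in the camera images.
- lid_large: the large round wooden lid, lying on the worktop at the bottom of the stack: a flat disc 70 mm in diameter and 14 mm thick, with a tapered cork plug 5 mm deep under it (47 mm across at its lower face, 55 mm where it meets the disc), 19 mm high in all. Origin: centre of the plug's lower face; z up through the lid, so the disc's rim is from 5 to 19 mm above the origin. The yaw means nothing.
- lid_medium: the medium round wooden lid, lying in the stack on the large lid: a flat disc 60 mm in diameter and 14 mm thick, with a tapered cork plug 5 mm deep under it (37 mm across at its lower face, 45 mm where it meets the disc), 19 mm high in all. Origin: centre of the plug's lower face; z up through the lid, so the disc's rim is from 5 to 19 mm above the origin. The yaw means nothing.
- lid_small: the small round wooden lid, lying in the stack on the medium lid: a flat disc 50 mm in diameter and 14 mm thick, with a tapered cork plug 5 mm deep under it (27 mm across at its lower face, 35 mm where it meets the disc), 19 mm high in all. Origin: centre of the plug's lower face; z up through the lid, so the disc's rim is from 5 to 19 mm above the origin. The yaw means nothing.
- lid_tiny: the tiny round wooden lid, lying in the stack on the small lid: a flat disc 40 mm in diameter and 14 mm thick, with a tapered cork plug 5 mm deep under it (17 mm across at its lower face, 25 mm where it meets the disc), 19 mm high in all. Origin: centre of the plug's lower face; z up through the lid, so the disc's rim is from 5 to 19 mm above the origin. The yaw means nothing.
- pot_large: the large open round pot, blue stoneware, loose, 68 mm outside diameter, 50 mm high, mouth 61 mm wide. It is the pot for the 70 mm lid: the lid's disc rests on its rim and overhangs it by 1 mm all round, the plug sits inside with 3 mm of play all round; the lid's origin is then 45 mm above the pot's origin. Origin: centre of its underside; z up. The yaw means nothing.
- pot_medium: the medium open round pot, blue stoneware, loose, 58 mm outside diameter, 50 mm high, mouth 51 mm wide. It is the pot for the 60 mm lid: the lid's disc rests on its rim and overhangs it by 1 mm all round, the plug sits inside with 3 mm of play all round; the lid's origin is then 45 mm above the pot's origin. Origin: centre of its underside; z up. The yaw means nothing.
- pot_small: the small open round pot, blue stoneware, loose, 48 mm outside diameter, 50 mm high, mouth 41 mm wide. It is the pot for the 50 mm lid: the lid's disc rests on its rim and overhangs it by 1 mm all round, the plug sits inside with 3 mm of play all round; the lid's origin is then 45 mm above the pot's origin. Origin: centre of its underside; z up. The yaw means nothing.
- pot_tiny: the tiny open round pot, blue stoneware, loose, 38 mm outside diameter, 50 mm high, mouth 31 mm wide. It is the pot for the 40 mm lid: the lid's disc rests on its rim and overhangs it by 1 mm all round, the plug sits inside with 3 mm of play all round; the lid's origin is then 45 mm above the pot's origin. Origin: centre of its underside; z up. The yaw means nothing.
- garlic: a garlic bulb, loose, 50 mm across and 51 mm high, a bystander. Origin: centre of its underside.
- timer: a red kitchen timer, loose, 62 mm across and 56 mm high, a bystander. Origin: centre of its underside.
Not all that is in view belongs to the job. What is shaped like the lid_large but yellow is not meant.

How it is judged:
By the outcome, as a careful person would: the job done as asked, in the order asked, and still so for the second after the job is handed in, with the robot touching nothing.
It also fails if it takes over 96 s, if anything falls off the work surface, if the arm or the gripper's body presses on something with over 40 N, if the wrist force passes 120 N, or if a joint passes its speed limit or range.

### The arm

A 6-joint arm with a two-finger parallel gripper is mounted at the origin on a cart in front of the work surface, level with it; the furniture and walls round the work are solid. World frame = base frame: x ahead of the robot, y to its left, z up, the work surface at z = 0. Lengths are in m, angles in degrees, forces in N, time in s.
With the tool pointing down it reaches from about 0.4 to 0.825 m from the base axis. Payload 7 kg.
Tool frame: the origin (TCP) lies on the centre line of the jaws, within the pads' length; the fingertips stand 8 mm ahead of it and the grasp point (between the pads) lies 11 mm behind it; z points along the fingers, y is the line along which they close (so a half turn about z gives the same grasp; the last joint's range is limited). The gripper opens to 88 mm and grips with 3 to 60 N. Pads are 19 mm wide; open, the fingers measure 130 mm over their backs; the gripper's body (78 mm by 193 mm) begins 47 mm behind the grasp point.
Start: joints at [81.939, 20.546, 0.682, 0, -70.136, -16.507], TCP at [0.281, 0.614, 0.235] pointing down, gripper open.
Joint ranges: [-176.03, 176.03], [-82.01, 121.73], [-58.28, 71.71], [-173.87, 95.51], [-174.79, -0.11], [-173.66, 173.66]. Speed limits (degrees/s): [136.94, 136.94, 172.46, 180, 180, 180].

### API

Orientations are given as [roll, pitch, yaw] about the fixed x, y, z axes, in that order (R = Rz(yaw) Ry(pitch) Rx(roll)).
In Python, from plant import r gives the robot as it stands.
- The arm moves only by the tool carry_out, never from a script. Its argument "targets" is a list of rows, each a list of 6 numbers: the shift along the tool's x, y, z scaled (see below), then the turn, a rotation vector about the tool's x, y, z scaled (see below). A call has 1 to 5 rows; each row shifts and turns the commanded pose from where the row before left it, along the tool's axes as they then stand; what a row does not reach is not made up. The controller multiplies each number of a shift by 0.5 m and each number of a turn by 60 degrees. A row lasts 1/8 s, in which the tool goes at most 62.5 mm and 10.7 degrees, less where a joint would pass 70% of its speed; a pose out of reach is approached as far as the arm can. A call with a number of a shift or a turn outside -1 to 1 is refused whole. A call with a gripper value outside its range is refused whole. "hand" is the opening, from 0 (shut) to 1 (fully open), set as the call begins (left out, the last holds). The fingers move at their own pace and stop on an object; "squeeze" is the grip in N (left out, the last holds). Time passes only in rows, so rows that do not move let the fingers close. It gives the time, the measured TCP pose, the force, the opening and the grip force at its end, in the units of the state.
- r.get_state(): the state, without advancing time (a new reading comes with each control period).
- r.capture(name): name is "scene" or "top" or "wrist"; returns the picture (480x640x3 uint8, red, green, blue); there is no depth.
- r.camera_info(name): a dict with "K" (3x3 intrinsics, pixels), "eye" and "attitude" of the camera in the world. Camera axes: x right, y down, z forward; pixel columns grow to the right and rows downward; lengths in m; the calibration is good to about 2 mm. A picture is of the moment at which its call begins: read the wrist's pose just before it. camera_info takes no time and is no camera call; for the wrist camera it gives the pose at the moment of the call.
- r.close_job(): hands the job in; it is judged then, once.
The state is a dict: "time_s": time; "joints": joint angles; "qd": joint speeds; "joint_torque": joint torques, N m; "tcp_pos": TCP position; "eef_rot": TCP orientation; "contact_force": force on the tool from outside, world axes, zero at the start; "moment": the same for the moment, N m; "gripper_width": finger opening in m; "gripper_force": force on a finger pad.
Only numpy, scipy, OpenCV 4.12 (cv2) and the standard library are available. Lean on these libraries where they do the work, as an engineer would, in place of code of your own. Each camera call takes 0.05 s, during which the arm holds its last target. There are 200 camera calls.

## Working session

There is one attempt and no reset: what is moved stays moved. The work goes in short steps, Python scripts to look and compute and a tool call to move; the robot and the scene stay as the last step left them, time stands still between calls to the robot, and variables do not carry over. Pictures are saved under pics/ and viewed, at most 14 in all, crops included, and the job is handed in when it is done.

Besides the shell and the picture viewer there is one more tool, called after "Request:" by a JSON object that holds its "fn" and its "kwargs", one argument or row to a line. carry_out: Moves the arm, as the interface text tells. Its arguments: {"type":"object","properties":{"targets":{"type":"array","items":{"type":"array","items":{"type":"number","minimum":-1,"maximum":1}}},"hand":{"type":"number"},"squeeze":{"type":"number"}},"required":["targets"]}

```bash
mkdir -p pics; python3 - <<'E'
from plant import r
import cv2
for n in("scene","top"):
    i=r.camera_info(n);print(n,i)
    cv2.imwrite(f"pics/{n}0.png",r.capture(n)[:,:,::-1])
print(r.get_state())
print(r.camera_info("wrist"))
E
```

```text
scene {'K': array([[599.00342289,   0.        , 318.32253395],
       [  0.        , 599.00342289, 238.24198689],
       [  0.        ,   0.        ,   1.        ]]), 'eye': array([-0.48204616, -0.41737086,  0.77411756]), 'attitude': array([-123.63227732,    0.46902043,  -65.1423543 ])}
top {'K': array([[559.68753568,   0.        , 322.02671698],
       [  0.        , 559.68753568, 246.20082973],
       [  0.        ,   0.        ,   1.        ]]), 'eye': array([0.23932364, 0.03538911, 1.49623478]), 'attitude': array([-170.5787953 ,    0.50089708,  -89.21232295])}
{'time_s': 0.1, 'joints': array([ 8.19412338e+01,  2.05887206e+01,  6.40291066e-01, -1.76526548e-02,
       -7.01370551e+01, -1.65076509e+01]), 'qd': array([ 0.05581324, -0.19441839,  0.09083508,  0.05256353, -0.04466034,
        0.05953457]), 'joint_torque': array([-4.23403408e-04, -5.84160233e+01,  2.93750972e+01,  7.01531410e+00,
        1.01638897e-02, -5.79012908e-05]), 'tcp_pos': array([0.28046945, 0.61350873, 0.23371059]), 'eef_rot': array([ 1.79913323e+02, -8.38058408e-03, -2.45724210e+01]), 'contact_force': array([ 0.63351242, -0.12686774,  0.7517925 ]), 'moment': array([-0.06120419, -0.02724502, -0.0209223 ]), 'gripper_force': 0.0, 'gripper_width': 0.08788072729094643}
{'K': array([[369.08194722,   0.        , 324.43761501],
       [  0.        , 369.08194722, 237.68810831],
       [  0.        ,   0.        ,   1.        ]]), 'eye': array([0.34456558, 0.583777  , 0.38453627]), 'attitude': array([ 1.65008705e+02, -1.44784390e-01, -1.14601468e+02])}
```

View pics/top0.png

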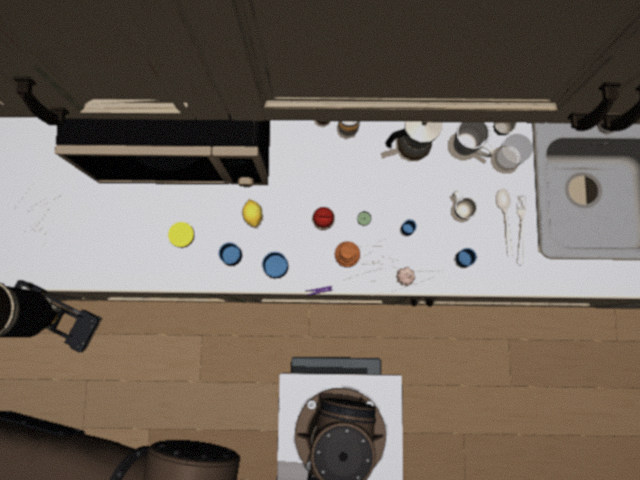

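View pics/scene0.png

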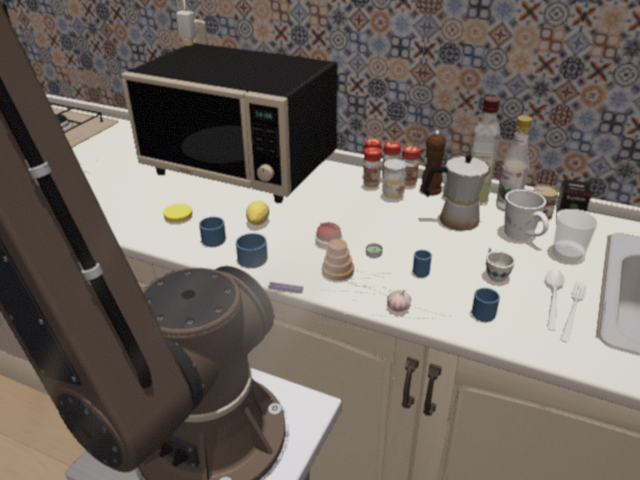

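The top view shows the stack at (347,253). The large pot is at (275,265), medium at (230,254), small at (466,258) and tiny at (408,228). The garlic is at (405,276), the timer at (323,217), and the yellow decoy lid at (181,234). The scene view matches: stack upright at (338,258), pots at (252,250), (212,231), (485,303) and (422,263).

```bash
cat > h.py <<'E'
import numpy as np, cv2
from scipy.spatial.transform import Rotation as R
def rot(e): return R.from_euler('xyz',e,degrees=True).as_matrix()
def ray(c,uv):
    d=rot(c['attitude'])@np.linalg.inv(c['K'])@np.array([uv[0],uv[1],1.]); return c['eye'],d/np.linalg.norm(d)
def plane(c,uv,z):
    e,d=ray(c,uv); return e+d*(z-e[2])/d[2]
def proj(c,p):
    q=c['K']@rot(c['attitude']).T@(np.asarray(p)-c['eye']); return q[:2]/q[2]
def tri(rays):
    A=sum(np.eye(3)-np.outer(d,d) for e,d in rays); b=sum((np.eye(3)-np.outer(d,d))@e for e,d in rays)
    p=np.linalg.solve(A,b); return p,[np.linalg.norm(np.cross(p-e,d)) for e,d in rays]
def blobs(im,kind,amin=60):
    h=cv2.cvtColor(im,cv2.COLOR_RGB2HSV); 
    lo,hi={'blue':((98,110,25),(118,255,255)),'wood':((4,90,60),(17,235,255))}[kind]
    m=cv2.inRange(h,lo,hi); m=cv2.morphologyEx(m,cv2.MORPH_CLOSE,np.ones((3,3)))
    cs,_=cv2.findContours(m,cv2.RETR_EXTERNAL,cv2.CHAIN_APPROX_NONE)
    return [c for c in cs if cv2.contourArea(c)>amin]
E
python3 - <<'E'
from h import *
from plant import r
ims={n:cv2.imread(f"pics/{n}0.png")[:,:,::-1].copy() for n in("top","scene")}
def show(n,kind):
    c=r.camera_info(n); out=[]
    for k in blobs(ims[n],kind):
        (x,y),rr=cv2.minEnclosingCircle(k); bx=cv2.boundingRect(k)
        if 100<x<520 and 190<y<330: print(n,kind,bx,cv2.contourArea(k)); out.append((bx[0]+bx[2]/2,bx[1]+bx[3]/2))
    return c,sorted(out)
for kind in("blue","wood"):
    c1,a=show("top",kind);c2,b=show("scene",kind)
    if len(a)==len(b):
        for u,v in zip(a,b):
            p,e=tri([ray(c1,u),ray(c2,v)]);print(kind,u,v,p.round(4),np.round(e,4))
c=r.camera_info("top")
for nm,uv in dict(garlic=(405,276),timer=(323,217)).items(): print(nm,plane(c,uv,.03).round(3))
E
```

```text
top blue (264, 253, 23, 24) 408.0
top blue (457, 249, 18, 17) 197.0
top blue (220, 244, 21, 21) 295.5
top blue (402, 221, 13, 13) 107.0
top wood (335, 242, 25, 25) 444.0
scene wood (338, 258, 15, 19) 69.5
scene wood (318, 223, 20, 12) 153.0
scene wood (441, 215, 37, 15) 150.0
garlic [ 0.406 -0.168  0.03 ]
timer [0.562 0.05  0.03 ]
```

```bash
python3 - <<'E'
from h import *
from plant import r
c=r.camera_info("top");s=r.camera_info("scene")
ims=cv2.imread("pics/scene0.png")
hs=cv2.cvtColor(ims,cv2.COLOR_BGR2HSV)
for p in[(252,258),(212,237),(485,310),(422,268),(337,250),(337,265)]: print(hs[p[1],p[0]])
for nm,uv,v in[("L",(275.5,265),(252,250)),("M",(230.5,254.5),(212.5,231)),("S",(466,257.5),(486,304)),("T",(408.5,227.5),(422.5,263.5)),("st",(347.5,254.5),(338,259))]:
    p,e=tri([ray(c,uv),ray(s,v)]);print(nm,plane(c,uv,.03).round(4),p.round(4),np.round(e,4))
st=r.get_state();w=r.camera_info("wrist")
T=rot(st['eef_rot']);print((T.T@(w['eye']-st['tcp_pos'])).round(4),(T.T@rot(w['attitude'])).round(3))
E
```

```text
[107  59  86]
[105  96  80]
[105  94  76]
[105 103  79]
[ 14  53 148]
[ 12  70 160]
L [0.4306 0.1738 0.03  ] [0.4313 0.1733 0.0279] [0.0008 0.0008]
M [0.4571 0.2941 0.03  ] [0.4577 0.2931 0.0301] [0.0011 0.0011]
S [ 0.4569 -0.3291  0.03  ] [ 0.4573 -0.3301  0.0281] [0.0006 0.0006]
T [ 0.5358 -0.1784  0.03  ] [ 0.537  -0.1799  0.0266] [0.0011 0.0011]
st [ 0.461  -0.0162  0.03  ] [ 0.4603 -0.0176  0.0406] [0.002 0.002]
[ 0.0707  0.0006 -0.1508] [[-0.001 -0.966 -0.259]
 [ 1.    -0.001  0.001]
 [-0.001 -0.259  0.966]]
```

Request:
{"fn": "carry_out", "kwargs": {
  "targets": [
    [0.082,0.07,0,0,0,-0.137],
    [0.07,0.081,0,0,0,-0.137],
    [0.058,0.09,0,0,0,-0.136],
    [0.045,0.0975,0,0,0,0],
    [0.045,0.0975,0,0,0,0]
  ],
  "hand": 1
}}

```text
time_s: 0.72
tcp_pos: [0.3933, 0.3684, 0.2344]
eef_rot: [180.0, 0.0, 0.1]
contact_force: [0.5, -0.2, -0.1]
gripper_width: 0.0879
gripper_force: 0.0
```

Request:
{"fn": "carry_out", "kwargs": {
  "targets": [
    [0.045,0.0975,0,0,0,0],
    [0.045,0.0975,0,0,0,0],
    [0.045,0.0975,0,0,0,0],
    [0,0,0,0,0,0]
  ]
}}

```text
time_s: 1.23
tcp_pos: [0.4612, 0.2209, 0.2344]
eef_rot: [180.0, 0.0, -0.2]
contact_force: [-0.1, 0.0, 0.1]
gripper_width: 0.0879
gripper_force: 0.0
```

```bash
cat >> h.py <<'E'
def snap(r,name):
    s=r.get_state(); c=r.camera_info("wrist"); im=r.capture("wrist")
    cv2.imwrite(f"pics/{name}.png",im[:,:,::-1]); np.save(f"pics/{name}.npy",np.array(c,dtype=object))
    print(name,round(s['time_s'],2),s['tcp_pos'].round(4),s['eef_rot'].round(2)); return im,c
E
python3 -c "
from h import *;from plant import r
snap(r,'w1')"
```

```text
w1 1.23 [0.4612 0.2209 0.2344] [ 1.7997e+02  3.0000e-02 -2.0000e-01]
```

View pics/w1.png

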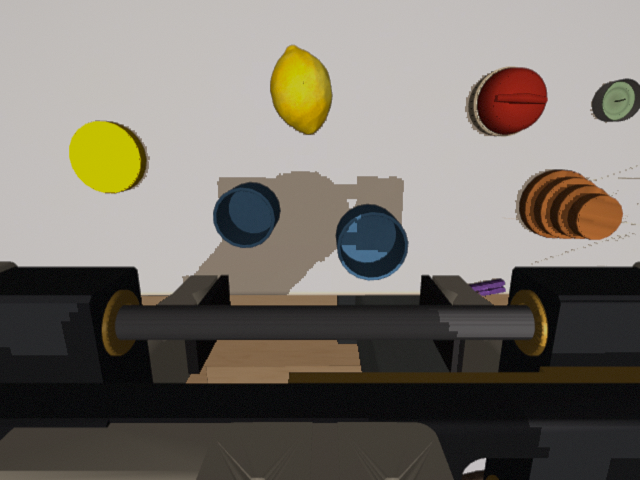

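The wrist view shows the medium pot at (247,215), the large pot at (372,242) and the stack at right, with the tiny lid's top at (599,217). I'll move along the row and take more views for triangulation.

Request:
{"fn": "carry_out", "kwargs": {
  "targets": [
    [0,0.11,0,0,0,0],
    [0,0.11,0,0,0,0],
    [0,0,0,0,0,0]
  ]
}}

```text
time_s: 1.65
tcp_pos: [0.4599, 0.1121, 0.2345]
eef_rot: [180.0, 0.0, -0.1]
contact_force: [-0.6, -0.4, 0.9]
gripper_width: 0.0877
gripper_force: 0.0
```

```bash
python3 -c "
from h import *;from plant import r
snap(r,'w2')"
```

```text
w2 1.65 [0.4599 0.1121 0.2345] [ 1.8e+02  2.0e-02 -9.0e-02]
```

Request:
{"fn": "carry_out", "kwargs": {
  "targets": [
    [-0.02,0.12,0,0,0,0],
    [0,0.12,0,0,0,0],
    [0,0,0,0,0,0]
  ]
}}

```text
time_s: 2.08
tcp_pos: [0.4505, -0.0076, 0.2345]
eef_rot: [180.0, 0.0, -0.1]
contact_force: [1.3, 0.3, -1.1]
gripper_width: 0.0878
gripper_force: 0.0
```

```bash
python3 -c "
from h import *;from plant import r
snap(r,'w3')"
```

```text
w3 2.08 [ 0.4505 -0.0076  0.2345] [ 1.7999e+02  1.0000e-02 -1.3000e-01]
```

Request:
{"fn": "carry_out", "kwargs": {
  "targets": [
    [0,0.12,0,0,0,0],
    [0,0.12,0,0,0,0],
    [0.02,0.12,0,0,0,0],
    [0,0,0,0,0,0]
  ]
}}

```text
time_s: 2.62
tcp_pos: [0.4618, -0.1877, 0.2339]
eef_rot: [180.0, 0.1, -0.1]
contact_force: [-0.1, 0.7, -0.5]
gripper_width: 0.0875
gripper_force: 0.0
```

```bash
python3 -c "
from h import *;from plant import r
snap(r,'w4')
a=cv2.imread('pics/w3.png');b=cv2.imread('pics/w4.png')
cv2.imwrite('pics/m.png',np.vstack([a[:300],b[:300]]))"
```

```text
w4 2.62 [ 0.4618 -0.1877  0.2339] [ 1.7998e+02  6.0000e-02 -1.4000e-01]
```

View pics/m.png

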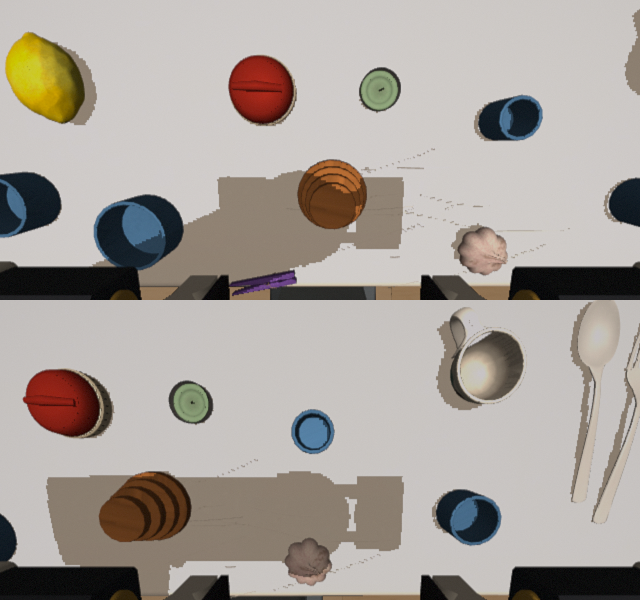

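The upper half (w3) shows the stack at (332,195), large pot at (138,232) and tiny pot at (510,118). The lower half (w4) shows the tiny pot at (313,131), small pot at (468,217) and tiny lid's top at (122,221). Next I'll fit the rims.

```bash
cat >> h.py <<'E'
from scipy.optimize import least_squares
def load(n): return cv2.imread(f"pics/{n}.png")[:,:,::-1].copy(),np.load(f"pics/{n}.npy",allow_pickle=True).item()
def mask(im,kind):
    h=cv2.cvtColor(im,cv2.COLOR_RGB2HSV)
    lo,hi={'blue':((98,110,20),(118,255,255)),'wood':((6,170,50),(17,255,255))}[kind]
    m=cv2.inRange(h,lo,hi); m[275:]=0
    return cv2.morphologyEx(m,cv2.MORPH_CLOSE,np.ones((5,5)))
def farfit(c,cnt,z,half=75):
    """circle fit on plane z to the outline's side away from the camera (the rim); returns centre, radius, rms"""
    P=np.array([plane(c,q,z)[:2] for q in cnt.reshape(-1,2).astype(float)])
    m=(P.min(0)+P.max(0))/2
    for _ in range(6):
        o=m-c['eye'][:2]; o/=np.linalg.norm(o); v=P-m
        Q=P[(v@o)>np.cos(np.radians(half))*np.linalg.norm(v,axis=1)]
        f=least_squares(lambda x:np.hypot(*(Q-x[:2]).T)-x[2],[*m,.03],loss='soft_l1',f_scale=.0007)
        m=f.x[:2]
    return m,f.x[2]+.0004,np.sqrt(np.mean(f.fun**2))
def find(n,kind,guess,z,**k):
    im,c=load(n); u=proj(c,guess)
    cs,_=cv2.findContours(mask(im,kind),cv2.RETR_EXTERNAL,cv2.CHAIN_APPROX_NONE)
    cs=[q for q in cs if cv2.contourArea(q)>300 and cv2.pointPolygonTest(q,tuple(map(float,u)),True)>-5]
    return (c,cs[0]) if cs else None
E
python3 - <<'E'
from h import *
pots=dict(L=(.431,.1735,.034),M=(.4575,.2935,.029),S=(.457,-.3295,.024),T=(.5365,-.179,.019))
for k,(x,y,rr) in pots.items():
    rays=[]
    for n in("w1","w2","w3","w4"):
        f=find(n,'blue',(x,y,.04),.05)
        if f is None: continue
        c,cnt=f; b=cv2.boundingRect(cnt)
        if b[0]<3 or b[0]+b[2]>637 or b[1]+b[3]>=274: continue
        m,rad,e=farfit(c,cnt,.05); print(k,n,m.round(4),round(rad,4),round(e,5))
        rays.append(ray(c,proj(c,[*m,.05])))
    if len(rays)>1:p,e=tri(rays);print('  tri',p.round(4),np.round(e,4))
E
```

```text
L w3 [0.4324 0.176 ] 0.0312 0.00076
M w1 [0.4608 0.2944] 0.0278 0.00026
M w2 [0.4607 0.2946] 0.0277 0.0003
  tri [0.4609 0.2943 0.0507] [0. 0.]
S w4 [ 0.4581 -0.329 ] 0.0226 0.00029
T w3 [ 0.5378 -0.1786] 0.018 0.00028
T w4 [ 0.5378 -0.1788] 0.018 0.00026
  tri [ 0.5378 -0.1787  0.0496] [0. 0.]
```

Request:
{"fn": "carry_out", "kwargs": {
  "targets": [
    [-0.04,0.1,0,0,0,0],
    [-0.04,0.1,0,0,0,0],
    [0,0,0,0,0,0]
  ]
}}

```text
time_s: 3.05
tcp_pos: [0.4208, -0.2862, 0.2344]
eef_rot: [-180.0, 0.0, -0.0]
contact_force: [0.2, 0.6, -0.8]
gripper_width: 0.088
gripper_force: 0.0
```

```bash
python3 - <<'E'
from h import *
from plant import r
snap(r,'w5')
def go(k,kind,x,y,zc,z,names,**kw):
    rays=[]
    for n in names:
        f=find(n,kind,(x,y,zc),z)
        if f is None: print(k,n,'none');continue
        c,cnt=f; m,rad,e=farfit(c,cnt,z,**kw); print(k,n,cv2.boundingRect(cnt),m.round(4),round(rad,4),round(e,5))
        rays.append(ray(c,proj(c,[*m,z])))
    if len(rays)>1:p,e=tri(rays);print('  tri',p.round(4),np.round(e,4))
go('S','blue',.458,-.329,.04,.05,('w4','w5'))
go('T','blue',.5378,-.1787,.04,.05,('w3','w4','w5'))
go('tiny','wood',.46,-.017,.04,.076,('w1','w2','w4'),half=60)
E
```

```text
w5 3.05 [ 0.4208 -0.2862  0.2344] [-1.8e+02  2.0e-02 -1.0e-02]
S w4 (437, 191, 63, 54) [ 0.4581 -0.329 ] 0.0226 0.00029
S w5 (343, 150, 53, 52) [ 0.4581 -0.329 ] 0.0227 0.00024
  tri [ 0.4581 -0.329   0.0501] [0. 0.]
T w3 (479, 96, 63, 44) [ 0.5378 -0.1786] 0.018 0.00028
T w4 (292, 110, 41, 43) [ 0.5378 -0.1788] 0.018 0.00026
T w5 (175, 58, 55, 50) [ 0.5379 -0.1788] 0.0178 0.00024
  tri [ 0.5378 -0.1787  0.0497] [0.     0.0001 0.0001]
tiny w1 (524, 171, 98, 68) [ 0.465  -0.0158] 0.0184 0.00028
tiny w2 (417, 170, 78, 68) [ 0.465  -0.0158] 0.0181 0.00026
tiny w4 (100, 172, 87, 69) [ 0.4654 -0.0153] 0.0183 0.00025
  tri [ 0.4652 -0.0155  0.0764] [0.0001 0.0001 0.0002]
```

Request:
{"fn": "carry_out", "kwargs": {
  "targets": [
    [0.018,-0.108,0,0,0,0],
    [0.018,-0.108,0,0,0,0],
    [0.018,-0.108,0,0,0,0],
    [0.018,-0.108,0.05,0,0,0],
    [0.017,-0.108,0.05,0,0,0]
  ]
}}

```text
time_s: 3.72
tcp_pos: [0.4654, -0.0115, 0.1846]
eef_rot: [-179.9, -0.1, 0.2]
contact_force: [1.4, -0.6, 0.2]
gripper_width: 0.0877
gripper_force: 0.0
```

Request:
{"fn": "carry_out", "kwargs": {
  "targets": [
    [0,0,0.06,0,0,0],
    [0,0,0.04,0,0,0],
    [0,0,0,0,0,0]
  ]
}}

```text
time_s: 4.1
tcp_pos: [0.4642, -0.014, 0.1335]
eef_rot: [180.0, 0.2, 0.2]
contact_force: [-0.0, 0.3, 0.4]
gripper_width: 0.0875
gripper_force: 0.0
```

Request:
{"fn": "carry_out", "kwargs": {
  "targets": [
    [0.002,0.003,0.07,0,0,0],
    [0,0,0.04,0,0,0],
    [0,0,0.02,0,0,0],
    [0,0,0,0,0,0]
  ]
}}

```text
time_s: 4.6
tcp_pos: [0.4665, -0.017, 0.0699]
eef_rot: [180.0, -0.0, 0.1]
contact_force: [-0.4, -0.0, 0.8]
gripper_width: 0.0877
gripper_force: 0.0
```

Request:
{"fn": "carry_out", "kwargs": {
  "targets": [
    [0,0,0,0,0,0],
    [0,0,0,0,0,0],
    [0,0,0,0,0,0],
    [0,0,0,0,0,0],
    [0,0,0,0,0,0]
  ],
  "hand": 0,
  "squeeze": 15
}}

```text
time_s: 5.22
tcp_pos: [0.4662, -0.0176, 0.0697]
eef_rot: [-180.0, -0.0, 0.0]
contact_force: [-0.2, 0.6, 0.2]
gripper_width: 0.0432
gripper_force: 0.1
```

Request:
{"fn": "carry_out", "kwargs": {
  "targets": [
    [0,0,0,0,0,0],
    [0,0,0,0,0,0],
    [0,0,0,0,0,0]
  ]
}}

```text
time_s: 5.6
tcp_pos: [0.4662, -0.0176, 0.0696]
eef_rot: [180.0, -0.0, 0.0]
contact_force: [-0.0, 0.0, 1.6]
gripper_width: 0.0393
gripper_force: 15.0
```

Request:
{"fn": "carry_out", "kwargs": {
  "targets": [
    [0,0,-0.06,0,0,0],
    [0,0,-0.09,0,0,0],
    [0.048,0.107,0,0,0,0],
    [0.048,0.107,0,0,0,0],
    [0.049,0.107,0,0,0,0]
  ]
}}

```text
time_s: 6.22
tcp_pos: [0.5395, -0.1795, 0.1448]
eef_rot: [-180.0, -0.0, 0.1]
contact_force: [1.2, 1.5, -0.0]
gripper_width: 0.0392
gripper_force: 15.0
```

Request:
{"fn": "carry_out", "kwargs": {
  "targets": [
    [0,0,0,0,0,0],
    [0,0,0,0,0,0]
  ]
}}

```text
time_s: 6.48
tcp_pos: [0.5382, -0.1783, 0.1439]
eef_rot: [-180.0, 0.1, -0.0]
contact_force: [-0.3, -0.1, 0.2]
gripper_width: 0.0393
gripper_force: 15.0
```

```bash
python3 - <<'E'
from h import *
from plant import r
im,c=snap(r,'g1')
print(r.get_state()['gripper_width'])
E
```

```text
g1 6.47 [ 0.5382 -0.1783  0.1439] [-1.7999e+02  7.0000e-02 -5.0000e-02]
0.038963969970091814
```

View pics/g1.png

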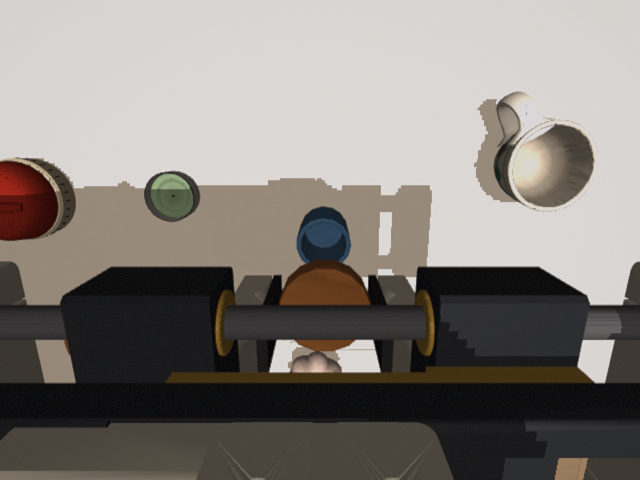

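The wrist view shows the tiny lid between the pads at (325,300), with the pot centred in the same column at (324,237). I'll check the lid's offset from the tool.

```bash
cat >> h.py <<'E'
def held(n,ztop,tcp,rad):
    im,c=load(n); h=cv2.cvtColor(im,cv2.COLOR_RGB2HSV); m=cv2.inRange(h,(6,150,40),(17,255,255)); m[300:]=0
    cs,_=cv2.findContours(m,cv2.RETR_EXTERNAL,cv2.CHAIN_APPROX_NONE)
    u=proj(c,[tcp[0],tcp[1],ztop]); cs=[q for q in cs if cv2.contourArea(q)>300 and abs(q[:,0,0].mean()-u[0])<60]
    q=max(cs,key=cv2.contourArea).reshape(-1,2); q=q[q[:,1]<295]
    P=np.array([plane(c,p,ztop)[:2] for p in q.astype(float)]); top=P[P[:,0]>P[:,0].max()-.45*rad]
    f=least_squares(lambda x:np.hypot(*(top-x).T)-rad,[tcp[0],tcp[1]],loss='soft_l1',f_scale=.0007)
    print('held',cv2.boundingRect(q.reshape(-1,1,2)),'front x',P[:,0].max()-tcp[0],'centre-tcp',(f.x-tcp[:2]).round(4))
E
python3 - <<'E'
from h import *
held('g1',.1503,[.5382,-.1783],.0187)
E
```

```text
held (281, 260, 87, 35) front x 0.022027542747999007 centre-tcp [ 0.0031 -0.001 ]
```

Request:
{"fn": "carry_out", "kwargs": {
  "targets": [
    [-0.1,0,0,0,0,0],
    [0,0,0,0,0,0],
    [0,0,0,0,0,0]
  ]
}}

```text
time_s: 6.9
tcp_pos: [0.4892, -0.1772, 0.1454]
eef_rot: [180.0, -0.1, 0.1]
contact_force: [0.2, -0.1, -0.0]
gripper_width: 0.0389
gripper_force: 15.0
```

```bash
python3 - <<'E'
from h import *
from plant import r
snap(r,'g2'); s=r.get_state()['tcp_pos']
held('g2',s[2]+.0064,s,.0195)
c,cnt=find('g2','blue',(.5378,-.1787,.04),.05); print(cv2.boundingRect(cnt),farfit(c,cnt,.05))
E
```

```text
g2 6.9 [ 0.4892 -0.1772  0.1454] [ 1.7999e+02 -9.0000e-02  1.4000e-01]
held (281, 261, 87, 34) front x 0.021139840701263568 centre-tcp [ 0.0016 -0.001 ]
(298, 144, 55, 56) (array([ 0.53816714, -0.17873549]), np.float64(0.01825416326112163), np.float64(0.00022111040120787102))
```

Request:
{"fn": "carry_out", "kwargs": {
  "targets": [
    [0.097,0.002,0.0,0,0,0],
    [0,0,0.08,0,0,0],
    [0,0,0.05,0,0,0],
    [0,0,0.02,0,0,0],
    [0,0,0,0,0,0]
  ]
}}

```text
time_s: 7.58
tcp_pos: [0.5375, -0.1789, 0.0693]
eef_rot: [180.0, 0.1, 0.1]
contact_force: [-0.2, 0.4, -0.0]
gripper_width: 0.0392
gripper_force: 15.0
```

Request:
{"fn": "carry_out", "kwargs": {
  "targets": [
    [0,0,0.012,0,0,0],
    [0,0,0.006,0,0,0],
    [0,0,0.003,0,0,0],
    [0,0,0.0,0,0,0]
  ]
}}

```text
time_s: 8.07
tcp_pos: [0.5373, -0.1791, 0.0592]
eef_rot: [180.0, -0.0, 0.0]
contact_force: [-0.5, 0.2, -1.0]
gripper_width: 0.0392
gripper_force: 15.0
```

Request:
{"fn": "carry_out", "kwargs": {
  "targets": [
    [0,0,0.002,0,0,0],
    [0,0,0.002,0,0,0],
    [0,0,0.0,0,0,0]
  ]
}}

```text
time_s: 8.45
tcp_pos: [0.5377, -0.1791, 0.0577]
eef_rot: [180.0, -0.1, 0.1]
contact_force: [-1.0, 0.9, 5.4]
gripper_width: 0.039
gripper_force: 17.0
```

Request:
{"fn": "carry_out", "kwargs": {
  "targets": [
    [0,0,0,0,0,0],
    [0,0,0,0,0,0],
    [0,0,0,0,0,0],
    [0,0,-0.02,0,0,0],
    [0,0,-0.08,0,0,0]
  ],
  "hand": 1
}}

```text
time_s: 9.07
tcp_pos: [0.5356, -0.1789, 0.1059]
eef_rot: [-180.0, 0.3, 0.0]
contact_force: [0.7, 0.1, 0.4]
gripper_width: 0.0835
gripper_force: 0.0
```

Request:
{"fn": "carry_out", "kwargs": {
  "targets": [
    [0,0,-0.11,0,0,0],
    [-0.04,0,-0.11,0,0,0],
    [-0.1,0,-0.03,0,0,0],
    [0,0,0,0,0,0]
  ]
}}

```text
time_s: 9.57
tcp_pos: [0.4654, -0.1791, 0.2349]
eef_rot: [-180.0, -0.3, 0.0]
contact_force: [0.7, 0.2, -0.9]
gripper_width: 0.0873
gripper_force: 0.0
```

```bash
python3 - <<'E'
from h import *
from plant import r
snap(r,'w6')
E
```

```text
w6 9.57 [ 0.4654 -0.1791  0.2349] [-1.7998e+02 -2.5000e-01  1.0000e-02]
```

View pics/w6.png

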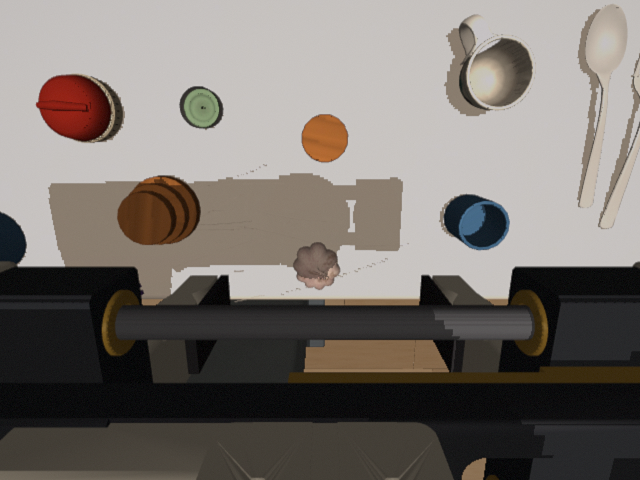

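Request:
{"fn": "carry_out", "kwargs": {
  "targets": [
    [0,-0.12,0,0,0,0],
    [0,-0.12,0,0,0,0],
    [0,-0.1,0,0,0,0],
    [0,0,0,0,0,0],
    [0,0,0,0,0,0]
  ]
}}

```text
time_s: 10.25
tcp_pos: [0.4674, -0.0089, 0.2318]
eef_rot: [180.0, 0.1, 0.1]
contact_force: [0.5, -0.6, 0.2]
gripper_width: 0.0875
gripper_force: 0.0
```

```bash
cat >> h.py <<'E'
def go(k,kind,x,y,zc,z,names,**kw):
    rays=[]
    for n in names:
        f=find(n,kind,(x,y,zc),z)
        if f is None: print(k,n,'none');continue
        c,cnt=f; m,rad,e=farfit(c,cnt,z,**kw); print(k,n,cv2.boundingRect(cnt),m.round(4),round(rad,4),round(e,5))
        rays.append(ray(c,proj(c,[*m,z])))
    if len(rays)>1:p,e=tri(rays);print('  tri',p.round(4),np.round(e,4))
E
python3 - <<'E'
from h import *
from plant import r
snap(r,'w7')
go('tinylid','wood',.5378,-.1787,.06,.064,('w6',))
go('small','wood',.463,-.016,.04,.057,('w6','w7'),half=60)
E
```

```text
w7 10.25 [ 0.4674 -0.0089  0.2318] [1.7997e+02 5.0000e-02 1.0000e-01]
tinylid w6 (303, 115, 44, 46) [ 0.5371 -0.1802] 0.0187 0.00023
small w6 (118, 177, 79, 67) [ 0.4661 -0.016 ] 0.0234 0.00028
small w7 (297, 178, 68, 68) [ 0.4707 -0.0159] 0.0279 0.00034
  tri [ 0.4683 -0.0159  0.0564] [0.0023 0.0023]
```

The picture shows the tiny lid covering its pot at (325,138), with nothing else moved. The small lid now tops the stack at (150,217).

Request:
{"fn": "carry_out", "kwargs": {
  "targets": [
    [-0.002,0.014,0.1,0,0,0],
    [0,0,0.11,0,0,0],
    [0,0,0.07,0,0,0],
    [0,0,0.03,0,0,0],
    [0,0,0,0,0,0]
  ]
}}

```text
time_s: 10.92
tcp_pos: [0.4654, -0.0176, 0.0759]
eef_rot: [179.9, 0.2, -0.1]
contact_force: [1.2, -1.1, 0.8]
gripper_width: 0.0874
gripper_force: 0.0
```

Request:
{"fn": "carry_out", "kwargs": {
  "targets": [
    [0.001,-0.002,0.03,0,0,0],
    [0,0,0.02,0,0,0],
    [0,0,0,0,0,0]
  ]
}}

```text
time_s: 11.3
tcp_pos: [0.4665, -0.0155, 0.052]
eef_rot: [180.0, 0.0, -0.0]
contact_force: [-0.3, -0.0, 0.4]
gripper_width: 0.0879
gripper_force: 0.0
```

Request:
{"fn": "carry_out", "kwargs": {
  "targets": [
    [0,0,0,0,0,0],
    [0,0,0,0,0,0],
    [0,0,0,0,0,0],
    [0,0,0,0,0,0],
    [0,0,0,0,0,0]
  ],
  "hand": 0
}}

```text
time_s: 11.92
tcp_pos: [0.4668, -0.015, 0.0522]
eef_rot: [-180.0, -0.0, 0.0]
contact_force: [-0.5, 1.1, 2.2]
gripper_width: 0.0491
gripper_force: 15.0
```

Request:
{"fn": "carry_out", "kwargs": {
  "targets": [
    [0,0,0,0,0,0]
  ]
}}

```text
time_s: 12.05
tcp_pos: [0.4668, -0.015, 0.0522]
eef_rot: [-180.0, -0.0, 0.0]
contact_force: [-0.6, -0.0, 2.7]
gripper_width: 0.049
gripper_force: 15.0
```

Request:
{"fn": "carry_out", "kwargs": {
  "targets": [
    [0,0,-0.06,0,0,0],
    [0,0,-0.1,0,0,0],
    [-0.003,0.105,-0.02,0,0,0],
    [-0.003,0.105,0,0,0,0],
    [-0.003,0.105,0,0,0,0]
  ]
}}

```text
time_s: 12.68
tcp_pos: [0.4622, -0.1739, 0.1425]
eef_rot: [-180.0, -0.1, 0.1]
contact_force: [1.8, -0.3, -0.5]
gripper_width: 0.0492
gripper_force: 15.0
```

Request:
{"fn": "carry_out", "kwargs": {
  "targets": [
    [-0.003,0.105,0,0,0,0],
    [-0.003,0.105,0,0,0,0],
    [-0.002,0.1,0,0,0,0],
    [0,0,0,0,0,0],
    [0,0,0,0,0,0]
  ]
}}

```text
time_s: 13.3
tcp_pos: [0.4578, -0.3276, 0.1415]
eef_rot: [-180.0, 0.1, -0.0]
contact_force: [-0.1, 0.1, -0.1]
gripper_width: 0.0496
gripper_force: 15.0
```

Request:
{"fn": "carry_out", "kwargs": {
  "targets": [
    [0.002,0.003,0.06,0,0,0],
    [0,0,0.06,0,0,0],
    [0,0,0.02,0,0,0],
    [0,0,0,0,0,0],
    [0,0,0,0,0,0]
  ]
}}

```text
time_s: 13.92
tcp_pos: [0.4603, -0.329, 0.0733]
eef_rot: [180.0, -0.1, 0.1]
contact_force: [-0.4, 0.5, -0.4]
gripper_width: 0.049
gripper_force: 15.0
```

Request:
{"fn": "carry_out", "kwargs": {
  "targets": [
    [-0.002,0,0.012,0,0,0],
    [0,0,0.008,0,0,0],
    [0,0,0.004,0,0,0],
    [0,0,0,0,0,0]
  ]
}}

```text
time_s: 14.42
tcp_pos: [0.4582, -0.3291, 0.0599]
eef_rot: [-180.0, 0.0, 0.0]
contact_force: [-0.1, -0.1, 0.3]
gripper_width: 0.0491
gripper_force: 15.0
```

Request:
{"fn": "carry_out", "kwargs": {
  "targets": [
    [0,0,0.002,0,0,0],
    [0,0,0.002,0,0,0],
    [0,0,0,0,0,0]
  ]
}}

```text
time_s: 14.8
tcp_pos: [0.4586, -0.3292, 0.0591]
eef_rot: [180.0, -0.0, 0.1]
contact_force: [-3.5, 2.4, 8.9]
gripper_width: 0.0489
gripper_force: 15.0
```

Request:
{"fn": "carry_out", "kwargs": {
  "targets": [
    [0,0,0,0,0,0],
    [0,0,0,0,0,0],
    [0,0,0,0,0,0],
    [0,0,-0.02,0,0,0],
    [0,0,-0.08,0,0,0]
  ],
  "hand": 1
}}

```text
time_s: 15.42
tcp_pos: [0.4569, -0.3285, 0.107]
eef_rot: [-179.9, 0.3, 0.0]
contact_force: [1.4, -0.6, -0.2]
gripper_width: 0.0868
gripper_force: 0.0
```

Request:
{"fn": "carry_out", "kwargs": {
  "targets": [
    [0,0,-0.11,0,0,0],
    [-0.02,-0.06,-0.11,0,0,0],
    [-0.02,-0.1,-0.03,0,0,0],
    [0,-0.1,0,0,0,0],
    [0,0,0,0,0,0]
  ]
}}

```text
time_s: 16.05
tcp_pos: [0.4385, -0.1972, 0.2338]
eef_rot: [-180.0, -0.2, 0.2]
contact_force: [0.6, 0.0, -0.1]
gripper_width: 0.0878
gripper_force: 0.0
```

```bash
python3 - <<'E'
from h import *
from plant import r
snap(r,'w8')
go('smalllid','wood',.458,-.329,.06,.064,('w8',))
go('med','wood',.463,-.016,.03,.038,('w8',),half=60)
E
```

```text
w8 16.05 [ 0.4385 -0.1972  0.2338] [-1.7999e+02 -1.6000e-01  2.4000e-01]
smalllid w8 (447, 173, 56, 54) [ 0.4578 -0.3301] 0.0238 0.00027
med w8 (100, 148, 76, 69) [ 0.4661 -0.0162] 0.0284 0.00026
```

Request:
{"fn": "carry_out", "kwargs": {
  "targets": [
    [0,-0.12,0,0,0,0],
    [0,-0.12,0,0,0,0],
    [0,-0.12,0,0,0,0],
    [0,-0.12,0,0,0,0],
    [0,-0.07,0,0,0,0]
  ]
}}

```text
time_s: 16.73
tcp_pos: [0.4386, 0.0771, 0.2326]
eef_rot: [180.0, -0.0, 0.1]
contact_force: [-0.3, -0.5, -1.4]
gripper_width: 0.0876
gripper_force: 0.0
```

Request:
{"fn": "carry_out", "kwargs": {
  "targets": [
    [0,0,0,0,0,0],
    [0,0,0,0,0,0]
  ]
}}

```text
time_s: 16.98
tcp_pos: [0.4385, 0.0748, 0.2322]
eef_rot: [180.0, 0.0, 0.0]
contact_force: [0.3, 0.1, -0.8]
gripper_width: 0.0877
gripper_force: 0.0
```

```bash
python3 - <<'E'
from h import *
from plant import r
snap(r,'w9')
go('med','wood',.463,-.016,.03,.038,('w8','w9'),half=60)
go('L','blue',.431,.174,.04,.05,('w8','w9'))
go('M','blue',.4605,.2944,.04,.05,('w9',))
a=cv2.imread('pics/w8.png');b=cv2.imread('pics/w9.png')
cv2.imwrite('pics/m2.png',np.vstack([a[:300],b[:300]]))
E
```

```text
w9 16.98 [0.4385 0.0748 0.2322] [1.7997e+02 3.0000e-02 2.0000e-02]
med w8 (100, 148, 76, 69) [ 0.4661 -0.0162] 0.0284 0.00026
med w9 (381, 148, 71, 69) [ 0.4661 -0.0159] 0.0288 0.00029
  tri [ 0.4661 -0.016   0.0376] [0. 0.]
L w8 none
L w9 (180, 184, 79, 74) [0.4327 0.1744] 0.0328 0.00027
M w9 (49, 161, 87, 63) [0.4607 0.295 ] 0.0275 0.00028
```

View pics/m2.png

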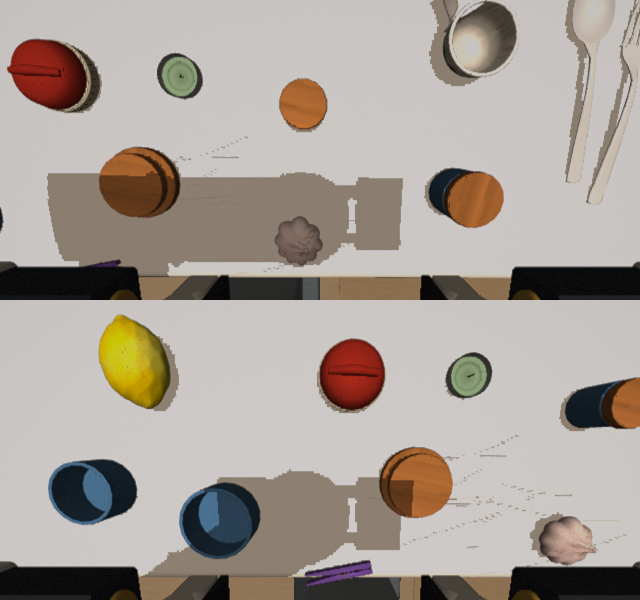

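The views show the small lid flat on its pot at (474,198 in w8) and the tiny lid still seated. The medium lid tops the stack at (416,183 in w9), with the large pot at (219,220) and medium pot at (92,190).

Request:
{"fn": "carry_out", "kwargs": {
  "targets": [
    [0.028,0.091,0,0,0,0],
    [0.027,0.091,0.1,0,0,0],
    [0,0,0.12,0,0,0],
    [0,0,0.08,0,0,0],
    [0,0,0.03,0,0,0]
  ]
}}

```text
time_s: 17.65
tcp_pos: [0.4629, -0.0135, 0.0695]
eef_rot: [179.9, 0.2, -0.1]
contact_force: [-0.6, 0.2, -0.3]
gripper_width: 0.0878
gripper_force: 0.0
```

Request:
{"fn": "carry_out", "kwargs": {
  "targets": [
    [0,0,0,0,0,0],
    [0,0,0,0,0,0]
  ]
}}

```text
time_s: 17.9
tcp_pos: [0.4652, -0.0118, 0.0727]
eef_rot: [-180.0, -0.1, -0.0]
contact_force: [-0.6, 0.3, -0.8]
gripper_width: 0.0875
gripper_force: 0.0
```

Request:
{"fn": "carry_out", "kwargs": {
  "targets": [
    [0.002,0.008,0.04,0,0,0],
    [0,0,0.025,0,0,0],
    [0,0,0.013,0,0,0],
    [0,0,0,0,0,0]
  ]
}}

```text
time_s: 18.4
tcp_pos: [0.4655, -0.0152, 0.0329]
eef_rot: [180.0, 0.0, 0.0]
contact_force: [-0.2, -0.2, -0.9]
gripper_width: 0.0874
gripper_force: 0.0
```

Request:
{"fn": "carry_out", "kwargs": {
  "targets": [
    [0,0,0,0,0,0],
    [0,0,0,0,0,0],
    [0,0,0,0,0,0],
    [0,0,0,0,0,0],
    [0,0,0,0,0,0]
  ],
  "hand": 0
}}

```text
time_s: 19.02
tcp_pos: [0.4657, -0.0152, 0.0331]
eef_rot: [-180.0, -0.0, 0.0]
contact_force: [-1.2, 0.2, 3.2]
gripper_width: 0.0591
gripper_force: 15.0
```

Request:
{"fn": "carry_out", "kwargs": {
  "targets": [
    [0,0,-0.06,0,0,0],
    [0,0,-0.1,0,0,0],
    [0,-0.04,-0.06,0,0,0],
    [-0.002,-0.1,0,0,0,0],
    [-0.002,-0.1,0,0,0,0]
  ]
}}

```text
time_s: 19.65
tcp_pos: [0.4635, 0.1059, 0.1435]
eef_rot: [-179.9, -0.1, -0.0]
contact_force: [0.6, 0.5, 0.7]
gripper_width: 0.0591
gripper_force: 15.0
```

Request:
{"fn": "carry_out", "kwargs": {
  "targets": [
    [-0.002,-0.1,0,0,0,0],
    [-0.002,-0.1,0,0,0,0],
    [-0.002,-0.1,0,0,0,0],
    [0,-0.08,0,0,0,0],
    [0,0,0,0,0,0]
  ]
}}

```text
time_s: 20.27
tcp_pos: [0.4603, 0.2972, 0.1424]
eef_rot: [180.0, 0.0, 0.2]
contact_force: [0.3, -0.5, -0.7]
gripper_width: 0.0589
gripper_force: 15.0
```

Request:
{"fn": "carry_out", "kwargs": {
  "targets": [
    [0,0,0,0,0,0]
  ]
}}

```text
time_s: 20.4
tcp_pos: [0.4599, 0.2943, 0.1424]
eef_rot: [180.0, 0.1, 0.0]
contact_force: [-0.4, -0.0, -1.4]
gripper_width: 0.0591
gripper_force: 15.0
```

Request:
{"fn": "carry_out", "kwargs": {
  "targets": [
    [0.001,0,0.06,0,0,0],
    [0,0,0.06,0,0,0],
    [0,0,0.02,0,0,0],
    [0,0,0,0,0,0],
    [0,0,0,0,0,0]
  ]
}}

```text
time_s: 21.02
tcp_pos: [0.4615, 0.2951, 0.0741]
eef_rot: [-179.9, -0.1, 0.0]
contact_force: [-0.1, 0.4, -0.2]
gripper_width: 0.0587
gripper_force: 15.0
```

Request:
{"fn": "carry_out", "kwargs": {
  "targets": [
    [-0.001,0,0.014,0,0,0],
    [0,0,0.008,0,0,0],
    [0,0,0.004,0,0,0],
    [0,0,0,0,0,0]
  ]
}}

```text
time_s: 21.52
tcp_pos: [0.4604, 0.2947, 0.0598]
eef_rot: [180.0, 0.0, 0.0]
contact_force: [0.0, -0.3, -0.7]
gripper_width: 0.0588
gripper_force: 15.0
```

Request:
{"fn": "carry_out", "kwargs": {
  "targets": [
    [0,0,0.002,0,0,0],
    [0,0,0.002,0,0,0],
    [0,0,0,0,0,0]
  ]
}}

```text
time_s: 21.9
tcp_pos: [0.4606, 0.2949, 0.0591]
eef_rot: [-180.0, -0.0, 0.1]
contact_force: [-4.3, -1.1, 11.2]
gripper_width: 0.0586
gripper_force: 15.0
```

Request:
{"fn": "carry_out", "kwargs": {
  "targets": [
    [0,0,0,0,0,0],
    [0,0,0,0,0,0],
    [0,0,0,0,0,0],
    [0,0,-0.02,0,0,0],
    [0,0,-0.08,0,0,0]
  ],
  "hand": 1
}}

```text
time_s: 22.52
tcp_pos: [0.4594, 0.2935, 0.1069]
eef_rot: [179.8, 0.2, 0.0]
contact_force: [-0.0, 0.4, 0.6]
gripper_width: 0.0878
gripper_force: 0.0
```

Request:
{"fn": "carry_out", "kwargs": {
  "targets": [
    [0,0,-0.11,0,0,0],
    [-0.02,0.06,-0.11,0,0,0],
    [-0.02,0.1,-0.03,0,0,0],
    [-0.02,0.1,0,0,0,0],
    [0,0,0,0,0,0]
  ]
}}

```text
time_s: 23.15
tcp_pos: [0.4297, 0.1626, 0.2335]
eef_rot: [-179.9, -0.1, -0.1]
contact_force: [0.0, 0.6, 0.7]
gripper_width: 0.0878
gripper_force: 0.0
```

Request:
{"fn": "carry_out", "kwargs": {
  "targets": [
    [0,0,0,0,0,0]
  ]
}}

```text
time_s: 23.28
tcp_pos: [0.4309, 0.1652, 0.2329]
eef_rot: [-179.9, -0.1, 0.0]
contact_force: [0.5, 0.5, -0.6]
gripper_width: 0.0873
gripper_force: 0.0
```

```bash
python3 - <<'E'
from h import *
from plant import r
snap(r,'w10')
go('medlid','wood',.4608,.2945,.06,.064,('w10',))
go('L','blue',.4327,.1744,.04,.05,('w9','w10'))
go('large','wood',.463,-.016,.015,.019,('w10',))
E
```

```text
w10 23.27 [0.4309 0.1652 0.2329] [-1.7994e+02 -7.0000e-02  0.0000e+00]
medlid w10 (142, 153, 68, 67) [0.461  0.2934] 0.0286 0.00027
L w9 (180, 184, 79, 74) [0.4327 0.1744] 0.0328 0.00027
L w10 (278, 177, 71, 74) [0.4328 0.1744] 0.033 0.0003
  tri [0.4327 0.1744 0.05  ] [0.0001 0.0001]
large w10 (473, 141, 71, 69) [ 0.4665 -0.0164] 0.0334 0.00031
```

Request:
{"fn": "carry_out", "kwargs": {
  "targets": [
    [0.02,0.12,0,0,0,0],
    [0.02,0.12,0,0,0,0],
    [0.0,0.05,0,0,0,0],
    [0,0,0,0,0,0],
    [0,0,0,0,0,0]
  ]
}}

```text
time_s: 23.95
tcp_pos: [0.4511, 0.0209, 0.2319]
eef_rot: [180.0, 0.0, 0.0]
contact_force: [-0.9, -0.0, 0.9]
gripper_width: 0.0877
gripper_force: 0.0
```

```bash
python3 - <<'E'
from h import *
from plant import r
snap(r,'w11')
go('large','wood',.463,-.016,.015,.019,('w10','w11'))
a=cv2.imread('pics/w10.png');b=cv2.imread('pics/w11.png')
cv2.imwrite('pics/m3.png',np.vstack([a[:300],b[:300]]))
E
```

```text
w11 23.95 [0.4511 0.0209 0.2319] [1.7999e+02 3.0000e-02 5.0000e-02]
large w10 (473, 141, 71, 69) [ 0.4665 -0.0164] 0.0334 0.00031
large w11 (327, 161, 68, 69) [ 0.4666 -0.0162] 0.0336 0.00031
  tri [ 0.4666 -0.0162  0.0192] [0.0001 0.0001]
```

View pics/m3.png

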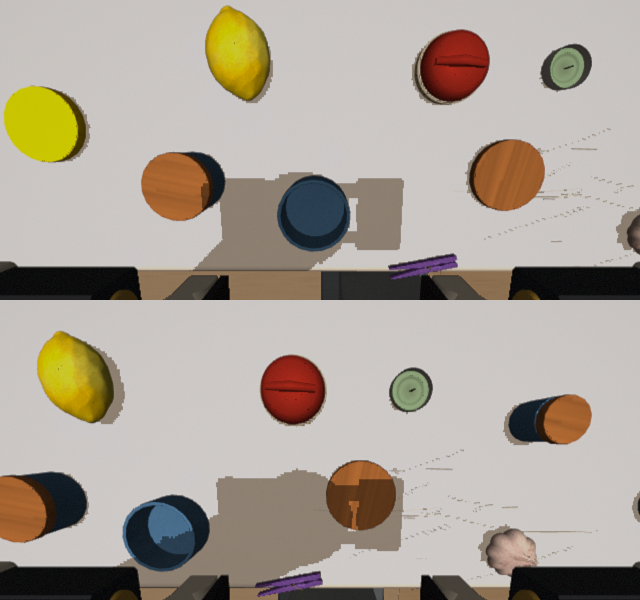

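The medium lid is flat on its pot at (177,186 in w10). The large lid lies alone at (361,195 in w11), and the large pot is at (313,213 in w10).

Request:
{"fn": "carry_out", "kwargs": {
  "targets": [
    [0.031,0.073,0.02,0,0,0],
    [0,0,0.12,0,0,0],
    [0,0,0.12,0,0,0],
    [0,0,0.06,0,0,0],
    [0,0,0.02,0,0,0]
  ]
}}

```text
time_s: 24.62
tcp_pos: [0.4654, -0.0157, 0.0604]
eef_rot: [179.9, 0.2, 0.1]
contact_force: [0.0, 0.2, 0.4]
gripper_width: 0.0871
gripper_force: 0.0
```

Request:
{"fn": "carry_out", "kwargs": {
  "targets": [
    [0,0,0,0,0,0],
    [0,0,0,0,0,0]
  ]
}}

```text
time_s: 24.88
tcp_pos: [0.4674, -0.0156, 0.0634]
eef_rot: [-180.0, -0.1, 0.1]
contact_force: [-0.3, 0.4, 0.7]
gripper_width: 0.0878
gripper_force: 0.0
```

z needs 0.05 lower (0.10).

Request:
{"fn": "carry_out", "kwargs": {
  "targets": [
    [-0.001,0,0.05,0,0,0],
    [0,0,0.03,0,0,0],
    [0,0,0.018,0,0,0],
    [0,0,0,0,0,0]
  ]
}}

```text
time_s: 25.38
tcp_pos: [0.466, -0.0162, 0.0134]
eef_rot: [-180.0, -0.0, 0.0]
contact_force: [-0.4, 0.1, -0.3]
gripper_width: 0.0873
gripper_force: 0.0
```

Request:
{"fn": "carry_out", "kwargs": {
  "targets": [
    [0,0,0,0,0,0],
    [0,0,0,0,0,0],
    [0,0,0,0,0,0],
    [0,0,0,0,0,0],
    [0,0,0,0,0,0]
  ],
  "hand": 0
}}

```text
time_s: 26.0
tcp_pos: [0.4661, -0.0162, 0.0136]
eef_rot: [-180.0, -0.0, 0.0]
contact_force: [-0.8, 0.2, 5.5]
gripper_width: 0.0689
gripper_force: 15.0
```

Request:
{"fn": "carry_out", "kwargs": {
  "targets": [
    [0,0,-0.06,0,0,0],
    [0,0,-0.11,0,0,0],
    [0,0,-0.08,0,0,0],
    [-0.017,-0.095,0,0,0,0],
    [-0.017,-0.095,0,0,0,0]
  ]
}}

```text
time_s: 26.62
tcp_pos: [0.4486, 0.0795, 0.1388]
eef_rot: [-179.9, -0.1, -0.1]
contact_force: [1.0, 1.2, -0.1]
gripper_width: 0.0691
gripper_force: 15.0
```

Request:
{"fn": "carry_out", "kwargs": {
  "targets": [
    [-0.017,-0.096,0,0,0,0],
    [-0.017,-0.096,0,0,0,0],
    [0,0,0,0,0,0],
    [0,0,0,0,0,0]
  ]
}}

```text
time_s: 27.12
tcp_pos: [0.4312, 0.1745, 0.1378]
eef_rot: [180.0, 0.0, 0.1]
contact_force: [-0.3, -0.5, -0.6]
gripper_width: 0.0689
gripper_force: 15.0
```

Request:
{"fn": "carry_out", "kwargs": {
  "targets": [
    [0.002,-0.001,0.06,0,0,0],
    [0,0,0.055,0,0,0],
    [0,0,0.015,0,0,0],
    [0,0,0,0,0,0],
    [0,0,0,0,0,0]
  ]
}}

```text
time_s: 27.75
tcp_pos: [0.4333, 0.1753, 0.074]
eef_rot: [-179.9, -0.1, 0.0]
contact_force: [0.1, -0.3, 0.1]
gripper_width: 0.0691
gripper_force: 15.0
```

Request:
{"fn": "carry_out", "kwargs": {
  "targets": [
    [-0.002,0,0.014,0,0,0],
    [0,0,0.008,0,0,0],
    [0,0,0.005,0,0,0],
    [0,0,0,0,0,0]
  ]
}}

```text
time_s: 28.25
tcp_pos: [0.4315, 0.1751, 0.0594]
eef_rot: [180.0, 0.0, 0.0]
contact_force: [0.5, -0.1, -0.1]
gripper_width: 0.0691
gripper_force: 15.0
```

Request:
{"fn": "carry_out", "kwargs": {
  "targets": [
    [0,0,0.002,0,0,0],
    [0,0,0.002,0,0,0],
    [0,0,0,0,0,0]
  ]
}}

```text
time_s: 28.62
tcp_pos: [0.4318, 0.1753, 0.0585]
eef_rot: [-180.0, -0.0, 0.1]
contact_force: [-4.0, -1.3, 12.2]
gripper_width: 0.0693
gripper_force: 15.0
```

Seated. I'll release, rise and look.

Request:
{"fn": "carry_out", "kwargs": {
  "targets": [
    [0,0,0,0,0,0],
    [0,0,0,0,0,0],
    [0,0,0,0,0,0],
    [0,0,-0.02,0,0,0],
    [0,0,-0.08,0,0,0]
  ],
  "hand": 1
}}

```text
time_s: 29.25
tcp_pos: [0.4305, 0.1741, 0.1069]
eef_rot: [179.8, 0.2, 0.0]
contact_force: [0.2, 1.5, 0.2]
gripper_width: 0.0879
gripper_force: 0.0
```

Request:
{"fn": "carry_out", "kwargs": {
  "targets": [
    [0,0,-0.11,0,0,0],
    [0,0,-0.11,0,0,0],
    [0,0.09,-0.03,0,0,0],
    [0,0.09,0,0,0,0],
    [0,0,0,0,0,0]
  ]
}}

```text
time_s: 29.88
tcp_pos: [0.4312, 0.0831, 0.2336]
eef_rot: [-180.0, -0.1, -0.1]
contact_force: [-0.3, 0.4, -0.8]
gripper_width: 0.0878
gripper_force: 0.0
```

Request:
{"fn": "carry_out", "kwargs": {
  "targets": [
    [0,0,0,0,0,0],
    [0,0,0,0,0,0]
  ]
}}

```text
time_s: 30.12
tcp_pos: [0.4318, 0.0858, 0.2327]
eef_rot: [180.0, 0.0, 0.1]
contact_force: [0.0, 1.0, -0.0]
gripper_width: 0.0877
gripper_force: 0.0
```

```bash
python3 - <<'E'
from h import *
from plant import r
snap(r,'w12')
go('largelid','wood',.4327,.1744,.06,.064,('w12',))
go('medlid','wood',.4608,.2945,.06,.064,('w12',))
go('tinylid','wood',.5378,-.1787,.06,.064,('w12',))
a=cv2.imread('pics/w12.png')
s=cv2.cvtColor(r.capture('scene'),cv2.COLOR_RGB2BGR)
z=cv2.resize(s[190:340,160:520],(640,267),interpolation=cv2.INTER_CUBIC)
cv2.imwrite('pics/m4.png',np.vstack([a[:300],z]))
E
```

```text
w12 30.12 [0.4318 0.0858 0.2327] [1.8e+02 0.0e+00 7.0e-02]
largelid w12 (186, 181, 77, 76) [0.4322 0.1738] 0.0335 0.0003
medlid w12 (49, 154, 70, 66) [0.461  0.2937] 0.0283 0.00026
tinylid w12 none
```

View pics/m4.png

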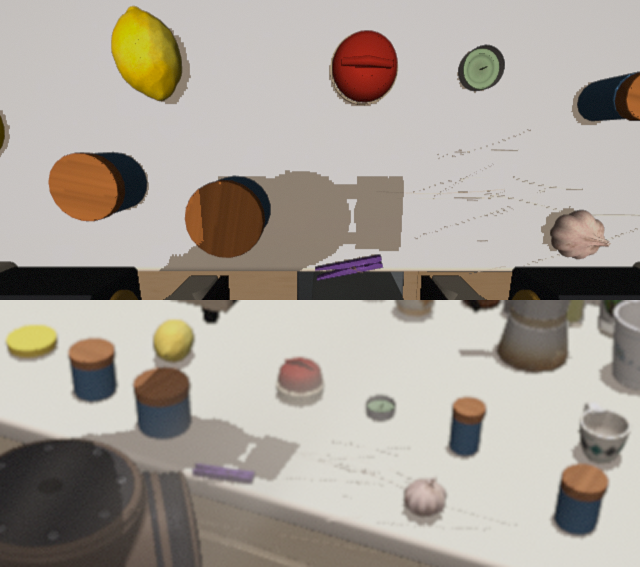

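All four pots are closed with level lids: (92,350), (162,385), (468,408) and (583,482) in the lower half. The garlic and timer are where they were.

```bash
python3 -c "
from plant import r
print(r.close_job())"
```

```text
the job is handed in; nothing more can be done
None
```

I closed all four pots, each with the lid of its own size, and handed the job in at about 30 s; the last pictures showed every lid level on its rim and the garlic and timer undisturbed.

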